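# Battery changeover at the charging dock

## Robot

A 7-joint arm with a two-finger parallel gripper is mounted at the origin on a cart in front of the work surface, level with it; the furniture and walls round the work are solid. World frame = base frame: x ahead of the robot, y to its left, z up, the work surface at z = 0. Lengths are in mm, angles in rad, forces in N, time in s.
With the tool pointing down it reaches from about 400 to 875 mm from the base axis. Payload 4.4 kg.
Tool frame: the origin (TCP) lies midway between the tips of the shut fingers; the grasp point (between the pads) lies 19 mm behind it (ctrl.pinch_z is the distance from the TCP to the grasp point, in mm); z points along the fingers, y is the line along which they close (so a half turn about z gives the same grasp; the last joint's range is limited). The gripper opens to 85 mm and grips with 20 to 120 N. Pads are 22 mm wide; open, the fingers measure 114 mm over their backs; the gripper's body (76 mm by 85 mm) begins 54 mm behind the grasp point. The pads swing forward as they close: fully open they stand 13 mm farther back than shut.
Start: joints at [1.235, 0.628, 0.038, 1.517, -0.027, 0.996, -0.02], TCP at [173.278, -626.492, 231.313] pointing down, gripper open.
Joint ranges: [-3.06, 3.06], [-0.37, 2.12], [-1.25, 1.32], [0.18, 2.47], [-1.1, 4.24], [0.23, 1.98], [-2.94, 2.94]. Speed limits (rad/s): [2.57, 2.57, 3.14, 3.14, 3.14, 3.14, 3.14].

## Interface

Orientations are given as [roll, pitch, yaw] about the fixed x, y, z axes, in that order (R = Rz(yaw) Ry(pitch) Rx(roll)).
In Python, from cell import read_state, cams, order, ctrl gives the robot as it stands.
- The arm moves only by the tool move_arm, never from a script. Its argument "targets" is text: rows parted by semicolons, each of 7 numbers parted by spaces: the gripper's target within -1 to 1 (fully open at 1, half-way at 0, shut at -1), then the shift along the tool's x, y, z in cm, then the turn, a rotation vector about the tool's x, y, z in degrees. A call has 1 to 5 rows; each row shifts and turns the commanded pose from where the row before left it, along the tool's axes as they then stand; what a row does not reach is not made up. A row lasts 1/12 s, in which the tool goes at most 41.7 mm and 7.16 degrees, less where a joint would pass 70% of its speed; a pose out of reach is approached as far as the arm can. A call with a gripper value outside its range is refused whole. The fingers move at their own pace and stop on an object; the grip force is fixed at half the most. Time passes only in rows, so rows that do not move let the fingers close. It gives the time, the measured TCP pose, the force, the opening and the grip force at its end, in the units of the state.
- read_state(): the state, without advancing time (a new reading comes with each control period).
- cams.get_image(name): name is "side" or "top" or "wrist"; returns a dict with "color" (400x640x3 uint8, red, green, blue), "fovy" (degrees; the focal length in pixels is half the picture's height over the tangent of half this angle, whatever the lens; pixels are square), "cx", "cy" (the principal point, pixels), "rvec" (rotation vector, rad) and "tvec" (3), from world to camera coordinates, as OpenCV has them. Camera axes: x right, y down, z forward; pixel columns grow to the right and rows downward; lengths in mm; the calibration is good to about 2 mm. A picture is of the moment at which its call begins. There is no depth.
- order.finish_job(): hands the job in; it is judged then, once.
The state is a dict: "clock": time; "qpos": joint angles; "qd": joint speeds; "tau": joint torques, N m; "eef_pos": TCP position; "tool_rot": TCP orientation; "force": force on the tool from outside, world axes, zero at the start; "torque": the same for the moment, N m; "width": finger opening in mm; "gripper_force": force on a finger pad.
Only numpy, scipy, OpenCV 4.12 (cv2) and the standard library are available. Lean on these libraries where they do the work, as an engineer would, in place of code of your own. Each camera call takes 0.05 s, during which the arm holds its last target. There are 200 camera calls.

## Task

Change over the battery packs. Take every charged pack (coloured top, green lamp) out of the charging dock - its orange eject key lifts it far enough to grip - and stand it in the nest of its own colour in the carrying case; then put the clear cover on the case and press it down until both ends click fully home. The flat packs (grey top, red lamp) were only dropped into their bays: press each of them straight down until it is fully home, and leave everything else on the cart where it lies.

Things in the scene. Friction and masses are not known exactly. Their poses are not given: they have to be found in the camera images.
- dock: Fixed charging dock, white/grey, 128 (x) x 332 (y) mm, top face 65 mm above the worktop. Origin on the worktop under the middle bay, z up, -x its front (reaches x -74 to +54; face from x -43 mm). Five bays along y, middles at x 0, y -128, -64, 0, 64, 128 mm: 42 x 56 mm, floor at z 20 mm. Sprung bars low in each bay click into the groove of a pack that is home (centre at z 43 mm).
- key_0_top (a point): Middle of the rounded top of the orange eject key (about 22 x 44 mm) of the bay at y -128 mm: 61 mm in front of the bay's middle, 34 mm above the worktop. Pressed to its stop (up to about 18 N) it sinks about 17 mm, and a rocker pushes the pack up past the bars, on which it then rests about 13 mm higher; the key springs back.
- key_1_top (a point): Middle of the rounded top of the orange eject key (about 22 x 44 mm) of the bay at y -64 mm: 61 mm in front of the bay's middle, 34 mm above the worktop. Works like the first key.
- key_2_top (a point): Middle of the rounded top of the orange eject key (about 22 x 44 mm) of the bay at y 0 mm: 61 mm in front of the bay's middle, 34 mm above the worktop. Works like the first key.
- key_3_top (a point): Middle of the rounded top of the orange eject key (about 22 x 44 mm) of the bay at y 64 mm: 61 mm in front of the bay's middle, 34 mm above the worktop. Works like the first key.
- key_4_top (a point): Middle of the rounded top of the orange eject key (about 22 x 44 mm) of the bay at y 128 mm: 61 mm in front of the bay's middle, 34 mm above the worktop. Works like the first key.
- pack_red_c (a point): Centre of the charged pack with red top and green lamp (may be absent): block 40 (x) x 54 (y) x 46 mm, 0.11 kg, origin 23 mm above its underside, z up; 3 mm groove low in its front and back face, 4 to 15 mm up. Starts home in some bay, x along the dock's x, only 1 mm above the face: it can be gripped (across x) once its eject key has lifted it by 13 mm.
- pack_blue_c (a point): Centre of the charged pack with blue top and green lamp (may be absent): block 40 (x) x 54 (y) x 46 mm, 0.11 kg, origin 23 mm above its underside, z up; 3 mm groove low in its front and back face, 4 to 15 mm up. Starts home in some bay, x along the dock's x, only 1 mm above the face: it can be gripped (across x) once its eject key has lifted it by 13 mm.
- pack_yellow_c (a point): Centre of the charged pack with yellow top and green lamp (may be absent): block 40 (x) x 54 (y) x 46 mm, 0.11 kg, origin 23 mm above its underside, z up; 3 mm groove low in its front and back face, 4 to 15 mm up. Starts home in some bay, x along the dock's x, only 1 mm above the face: it can be gripped (across x) once its eject key has lifted it by 13 mm.
- flat_0_c (a point): Centre of a flat pack, grey top and red lamp: same shape as the charged ones, origin 23 mm above its underside, z up. Starts merely dropped into some bay, resting on the sprung bars about 13 mm above home. A push of about 6 to 14 N straight down on its top takes it past them until it clicks and its underside meets the bay floor.
- flat_1_c (a point): Centre of a flat pack, grey top and red lamp: same shape as the charged ones, origin 23 mm above its underside, z up. Starts merely dropped into some bay, resting on the sprung bars about 13 mm above home. A push of about 6 to 14 N straight down on its top takes it past them until it clicks and its underside meets the bay floor.
- case: Tray of the carrying case, fixed: grey base plate 92 (x) x 252 (y) x 6 mm, origin on the worktop under its middle, z up. On it three nests along y with walls up to 20 mm above the worktop, floors and front labels coloured; at each end a block up to 28 mm with a sprung roller that sticks out 4 mm.
- slot_red (a point): Middle of the floor of the red nest, 6 mm above the worktop, axes as the case. The nest is 46 (x) x 60 (y) mm: a pack stands in it, its x along the case's x (either way round), with 3 mm of play all round and its centre 23 mm above this point.
- slot_blue (a point): Middle of the floor of the blue nest, 6 mm above the worktop, axes as the case. The nest is 46 (x) x 60 (y) mm: a pack stands in it, its x along the case's x (either way round), with 3 mm of play all round and its centre 23 mm above this point.
- slot_yellow (a point): Middle of the floor of the yellow nest, 6 mm above the worktop, axes as the case. The nest is 46 (x) x 60 (y) mm: a pack stands in it, its x along the case's x (either way round), with 3 mm of play all round and its centre 23 mm above this point.
- cover_grip (a point): Middle of the handle of the clear cover: black bar 86 (y) x 16 (x) x 12 mm, 78 mm above the cover's lower rim; free space under it. The cover is a deep shell, open below, 70 (x) x 231 (y) x 52 mm without the handle, 0.2 kg, z up, either way round fits. Play over the tray 1.5 mm along y, 3 mm along x. On the base plate its handle middle is 84 mm above the worktop.
- cover_left (a point): Point on the cover's lower rim at its +y end (113 mm from its middle). Set over the tray, the cover first rests on the end rollers, about 17 mm too high; a push of about 6 to 15 N straight down on the handle, or on the top at each end, clicks the rollers into windows in its end walls, and the rim then lies on the base plate (6 mm above the worktop).
- cover_right (a point): Point on the cover's lower rim at its -y end, like the one before.
- lead_pouch: Black pouch, 98 x 63 x 14 mm, lying on the worktop, origin under its middle; to be left alone.
- scope_probe: Black probe, 146 mm long, 14 mm thick, lying on the worktop, origin under its middle; to be left alone.

How it is judged:
By the outcome, as a careful person would: the job done as asked, in the order asked, and still so for the second after the job is handed in, with the robot touching nothing.
Of pack_red, pack_blue, pack_yellow only 2 to 3 are there at a start; the rules pass over those that are not, and their reading is None.
At some moment in a run one of cover may be knocked a few centimetres aside while the robot is not near it.
Once in a run the grip may slacken for a moment while it holds something.
It also fails if it takes over 210 s, if anything falls off the work surface, if the arm or the gripper's body presses on something with over 40 N, if the wrist force passes 120 N, or if a joint passes its speed limit or range.

## Working session

There is one attempt and no reset: what is moved stays moved. The work goes in short steps, Python scripts to look and compute and a tool call to move; the robot and the scene stay as the last step left them, time stands still between calls to the robot, and variables do not carry over. Pictures are saved under pics/ and viewed, at most 14 in all, crops included, and the job is handed in when it is done.

Besides the shell and the picture viewer there is one more tool, called after "Request:" as name(argument=value, ...) on one line, values as JSON. move_arm: Moves the arm, as the interface text tells. Its arguments: {"type":"object","properties":{"targets":{"type":"string"}},"required":["targets"]}

```bash
ls; mkdir -p pics; python3 - <<'E'
from cell import read_state, cams
import cv2,json
s=read_state(); print(s)
for n in ("side","top"):
    d=cams.get_image(n); print(n,d["fovy"],d["cx"],d["cy"],d["rvec"],d["tvec"])
    cv2.imwrite(f"pics/{n}0.png",d["color"][:,:,::-1])
    import pickle; pickle.dump(d,open(f"pics/{n}0.pkl","wb"))
E
```

```text
pics
{'clock': 0.0, 'qpos': array([ 1.23519272,  0.62935741,  0.03843223,  1.51836389, -0.02702842,
        0.99626789, -0.01996857]), 'qd': array([-0.00035775,  0.00049805, -0.000119  , -0.00017038, -0.0010179 ,
       -0.00019715, -0.00096138]), 'tau': array([ 1.07796234e-04, -5.63403118e+01,  1.22625131e+00, -1.93441164e+01,
        1.10288541e-02,  1.04896358e-02,  6.22029148e-06]), 'eef_pos': array([ 173.13040495, -625.8818831 ,  230.38288634]), 'tool_rot': array([-3.13971345e+00, -4.44983598e-06,  2.69827524e-01]), 'force': array([-0.5170445 ,  0.47711545, -0.78392673]), 'torque': array([-0.0395855 ,  0.03326706,  0.01345016]), 'gripper_force': 0.0, 'width': 85.2537486348783}
side 49.41042795889834 316.51014715117503 199.92231665663985 [ 1.71940845  2.12500205 -0.61723479] [  82.7700318  -442.76471302 1435.41272061]
top 47.21841769395602 328.73600957516373 200.29440246947627 [ 2.17227748 -2.20602957  0.12448677] [  12.64813077  559.05773831 1297.05494009]
```

View pics/top0.png

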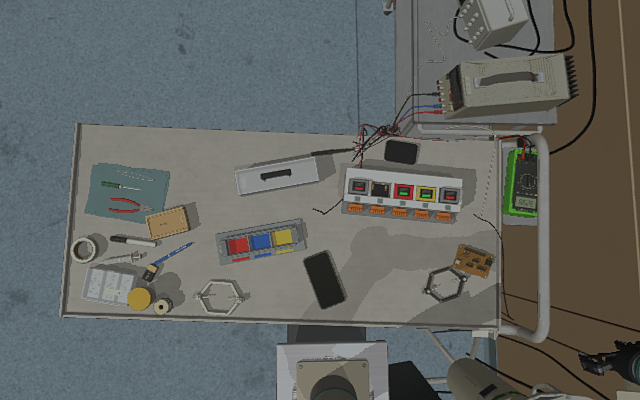

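View pics/side0.png

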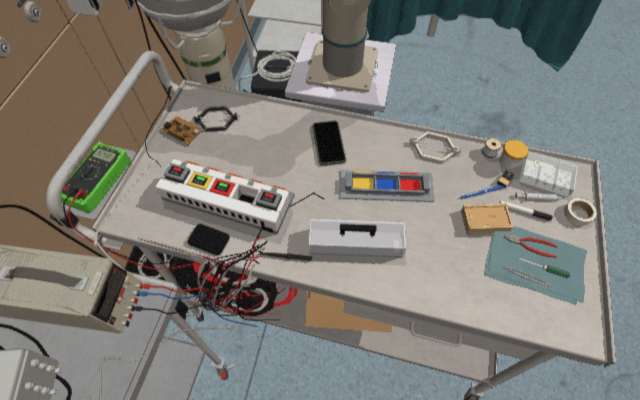

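The top view shows the bays at +128 and -128 holding grey packs, the +64 bay empty, 0 red (403,192) and -64 yellow (426,195). Blue is absent. The case nests are at red (237,245), blue (261,241) and yellow (284,237), and the cover handle is at (276,174).

```bash
python3 - <<'E'
import cv2
i=cv2.imread("pics/top0.png")[130:280,210:475]; cv2.imwrite("pics/ct.png",cv2.resize(i,(795,450),interpolation=cv2.INTER_CUBIC))
i=cv2.imread("pics/side0.png")[150:270,150:440]; cv2.imwrite("pics/cs.png",cv2.resize(i,(783,324),interpolation=cv2.INTER_CUBIC))
E
```

```text
(no output)
```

View pics/ct.png

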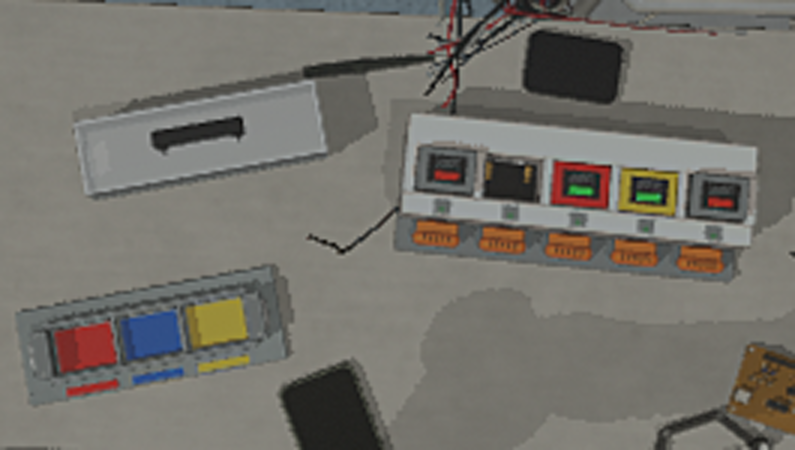

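View pics/cs.png

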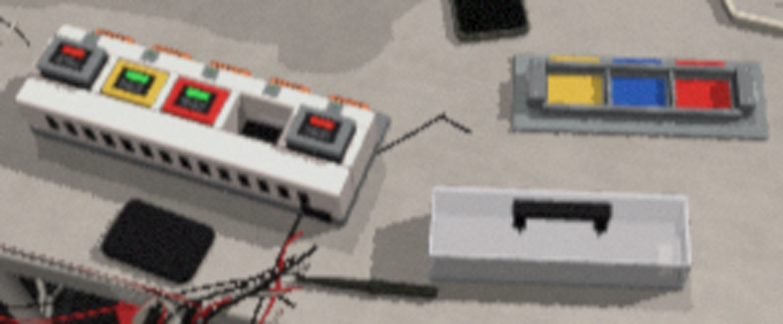

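```bash
cat > h.py <<'E'
import numpy as np,cv2,pickle
from scipy.optimize import least_squares
def cam(d):
    f=200/np.tan(np.radians(d["fovy"]/2))
    return np.array([[f,0,d["cx"]],[0,f,d["cy"]],[0,0,1.]]),np.array(d["rvec"],float),np.array(d["tvec"],float)
def proj(c,P): return cv2.projectPoints(np.array(P,float).reshape(-1,1,3),c[1],c[2],c[0],None)[0].reshape(-1,2)
def ontoz(c,uv,z):
    K,r,t=c; R=cv2.Rodrigues(r)[0]; C=-R.T@t
    ray=R.T@np.linalg.inv(K)@np.array([uv[0],uv[1],1.]); return (C+ray*(z-C[2])/ray[2])[:2]
def place(p,L):
    L=np.array(L,float); c,s=np.cos(p[2]),np.sin(p[2]); return np.c_[p[0]+c*L[:,0]-s*L[:,1],p[1]+s*L[:,0]+c*L[:,1],L[:,2]]
def fit(sets,p0):
    f=lambda p:np.concatenate([(proj(c,place(p,L))-uv).ravel() for c,L,uv in sets])
    r=least_squares(f,p0,loss="soft_l1"); return r.x,r.fun
def load(n): return cam(pickle.load(open(f"pics/{n}.pkl","rb")))
E
cat > fit0.py <<'E'
from h import *
T,S=load("top0"),load("side0"); np.set_printoptions(precision=2,suppress=True)
t=lambda a:np.array(a,float)/3+[210,130]-.33
s=lambda a:np.array(a,float)/2.7+150-.3
D=dict(
dock=([(54,166,65),(54,-166,65),(-43,-166,65),(-43,166,65),(0,0,66),(0,-64,66),(0,128,79),(0,-128,79)],[(410,114),(757,148),(750,245),(402,207),(580,184),(648,189),(444,168),(718,194)],
 [(54,-166,65),(54,166,65),(-43,-166,65),(0,0,66),(0,-64,66),(0,128,79)],[(22,85),(345,190),(62,27),(197,99),(136,82),(320,130)]),
case=([(46,126,6),(46,-126,6),(-46,-126,6),(-46,126,6)],[(17,312),(275,265),(290,355),(33,405)],
 [(-46,-126,6),(46,-126,6),(46,126,6),(-46,126,6)],[(513,55),(510,131),(768,165),(748,65)]),
cover=([(35,115.5,52),(35,-115.5,52),(-35,-115.5,52),(0,0,84)],[(77,123),(317,82),(327,152),(198,128)],
 [(-35,-115.5,52),(-35,115.5,52),(0,0,84)],[(433,188),(690,197),(562,208)]))
for k,(a,b,c,d) in D.items():
    p0=[600,0,0]
    for nm,ss in (("both",[(T,a,t(b)),(S,c,s(d))]),("top",[(T,a,t(b))]),("side",[(S,c,s(d))])):
        p,r=fit(ss,p0); print(k,nm,p,r.reshape(-1,2).tolist() and np.round(r,1) if nm=="both" else "")
    if k=="case":
        for col,uv in dict(red=(93,388),blue=(159,376),yel=(224,364)).items():
            w=ontoz(T,t(uv),8); pb,_=fit([(T,a,t(b)),(S,c,s(d))],p0); R=np.array([[np.cos(pb[2]),np.sin(pb[2])],[-np.sin(pb[2]),np.cos(pb[2])]]); print(col,R@(w-pb[:2]))
E
python3 fit0.py
```

```text
dock both [ 578.02 -203.35   -0.11] [-0.7 -0.9  0.3 -1.   0.4  0.7 -1.1  2.3 -0.3  0.3 -0.4  0.8  0.2  0.8
  0.1  0.8 -3.4  6.  -1.7  2.6  0.1 -1.4 -0.   0.6 -0.1  0.5  0.6 -0.4]
dock top [ 579.59 -203.85   -0.11] 
dock side [ 575.53 -202.94  -25.23] 
case both [446.82 202.02 -12.4 ] [-0.3 -1.  -0.4 -0.9  0.2  0.3 -0.5 -0.4 -0.8 -0.1 -0.4 -0.2 -0.5 -9.4
  3.8 -0.8]
case top [445.31 201.31  25.3 ] 
case side [449.93 203.28 -12.42] 
red [-41.9   65.56]
blue [-42.08   1.6 ]
yel [-42.08 -61.67]
cover both [630.67 151.57   0.16] [-1.2 -0.9 -0.7 -0.7  0.1 -0.  -0.2  1.1 -0.2 -1.  -1.1 -0.1 -0.2  0.1]
cover top [629.94 150.17   0.16] 
cover side [631.35 153.03   0.16]
```

Request:
move_arm(targets="1 0 0 0 0 0 -6.8; 1 0 0 0 0 0 -6.8; 1 0 0 0 0 0 -6.8; 1 0 0 0 0 0 -6.8; 1 0 0 0 0 0 -6.8")

```text
clock: 0.52
eef_pos: [173.1, -626.1, 230.8]
tool_rot: [-3.141, -0.001, 0.869]
force: [-1.1, 0.2, 0.0]
width: 85.5
gripper_force: 0.0
```

Request:
move_arm(targets="1 0 0 0 0 0 -6.8; 1 0 0 0 0 0 -6.8; 1 0 0 0 0 0 -6.8; 1 0 0 0 0 0 -6.8; 1 0 0 0 0 0 -6.8")

```text
clock: 0.93
eef_pos: [173.1, -626.2, 230.8]
tool_rot: [-3.141, -0.001, 1.462]
force: [0.6, -0.9, -0.5]
width: 85.0
gripper_force: 0.0
```

Request:
move_arm(targets="1 3.1 2.4 0 0 0 0; 1 3.1 2.4 0 0 0 0; 1 3.1 2.4 0 0 0 0; 1 3.1 2.4 0 0 0 0; 1 3.1 2.4 0 0 0 0")

```text
clock: 1.35
eef_pos: [310.8, -484.6, 231.0]
tool_rot: [-3.141, -0.001, 1.456]
force: [1.1, -1.1, 0.0]
width: 85.2
gripper_force: 0.0
```

Request:
move_arm(targets="1 3.1 2.4 0 0 0 0; 1 3.1 2.4 0 0 0 0; 1 3.1 2.4 0 0 0 0; 1 3.1 2.4 0 0 0 0; 1 3.1 2.4 0 0 0 0")

```text
clock: 1.77
eef_pos: [447.8, -344.2, 231.1]
tool_rot: [-3.141, -0.0, 1.456]
force: [0.8, -1.2, 0.9]
width: 85.2
gripper_force: 0.0
```

Request:
move_arm(targets="1 3.1 2.4 0 0 0 0; 1 3.1 2.4 0 0 0 0; 1 3.1 2.4 0 0 0 0; 1 2 1 0 0 0 0; 1 0 0 0 0 0 0")

```text
clock: 2.18
eef_pos: [545.3, -235.6, 231.2]
tool_rot: [3.139, -0.005, 1.466]
force: [-0.3, 0.6, -0.4]
width: 85.7
gripper_force: 0.0
```

```bash
python3 - <<'E'
from cell import read_state, cams
import cv2,pickle
s=read_state(); print(s["clock"],s["eef_pos"],s["tool_rot"],s["qpos"],s["force"])
d=cams.get_image("wrist"); print(d["fovy"],d["tvec"])
pickle.dump(d,open("pics/w1.pkl","wb")); cv2.imwrite("pics/w1.png",d["color"][:,:,::-1])
E
```

```text
2.1833 [ 545.34622388 -235.55351737  231.15547783] [ 3.13949758 -0.00474179  1.46628109] [ 0.56112525  0.56086193 -0.31070245  1.67441183  0.19699085  0.9363572
  0.07355434] [-0.3451804   0.56303868 -0.38824348]
62.93849215611906 [-566.14957907 -203.88300217  330.8258187 ]
```

View pics/w1.png

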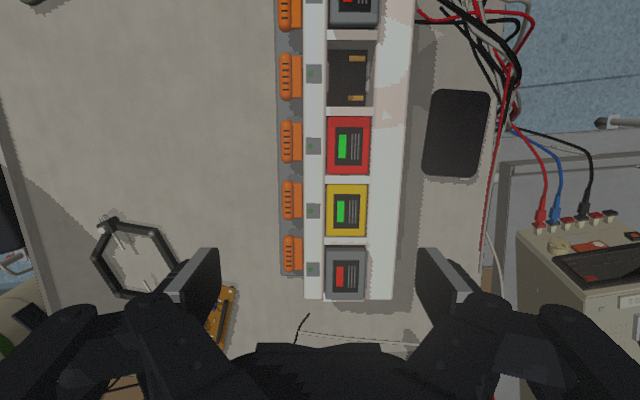

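The wrist view shows red at (349,146), yellow at (347,210), grey at (345,274), and the keys down the left at x≈290. I'll refine the dock pose from colour centroids.

```bash
cat > dock.py <<'E'
import sys
from h import *
np.set_printoptions(precision=2,suppress=True)
n=sys.argv[1]; d=pickle.load(open(f"pics/{n}.pkl","rb")); C=cam(d)
h=cv2.cvtColor(d["color"],cv2.COLOR_RGB2HSV); H,Sa,V=h[...,0],h[...,1],h[...,2]
def blob(m,lo,kind):
    nn,l,st,ce=cv2.connectedComponentsWithStats(cv2.morphologyEx(m.astype(np.uint8),cv2.MORPH_CLOSE,np.ones((9,9))))
    out=[]
    for i in range(1,nn):
        if st[i,4]>lo:
            r=cv2.minAreaRect(np.argwhere(l==i)[:,::-1].astype(np.float32)); out.append((np.array(r[0]),np.array(r[1]),st[i,4]))
    return out
red=blob(((H<5)|(H>174))&(Sa>170)&(V>90),800,'r'); yel=blob((H>22)&(H<32)&(Sa>150)&(V>90),800,'y'); org=blob((H>6)&(H<19)&(Sa>170)&(V>120),300,'o')
for k,b,z in (("red",red,66),("yel",yel,66),("key",org,32)):
    for c,s,a in b: print(k,c,s,a,ontoz(C,c,z))
E
python3 dock.py w1; python3 - <<'E'
from h import *
T=load("w1")
# dock face corners: near right end and pack corners
for uv,z in (((304,299),65),((388,298),65),((345,274),79),((349,146),66),((347,210),66)): print(uv,ontoz(T,uv,z))
E
```

```text
red [348. 145.] [56. 42.] 1224 [ 576.22 -204.74]
yel [346.  209.5] [51. 40.] 1121 [ 569.22 -267.63]
key [289.  14.] [28. 22.] 631 [533.55 -81.05]
key [290.5  75.5] [45. 21.] 927 [ 528.1 -135.2]
key [291.  140.5] [41. 20.] 788 [ 520.64 -198.11]
key [291.5 199.5] [37. 19.] 672 [ 513.22 -261.18]
key [293.  252.5] [35. 18.] 599 [ 507.09 -323.54]
key [218.9  311.26] [13.74 52.27] 363 [ 409.26 -390.34]
(304, 299) [ 516.37262819 -363.46916197]
(388, 298) [ 605.92903503 -371.65891191]
(345, 274) [ 561.98150607 -330.68601166]
(349, 146) [ 577.07361454 -205.76612076]
(347, 210) [ 570.1584859  -268.24391531]
```

```bash
cat > go.py <<'E'
import numpy as np,sys
from scipy.spatial.transform import Rotation as R
from cell import read_state
DOCK=(577,-204.5,-.11)
def loc(p,x,y): c,s=np.cos(p[2]),np.sin(p[2]); return p[0]+c*x-s*y,p[1]+s*x+c*y
def delta(P,yaw,cur=None):
    s=read_state(); A=R.from_euler("xyz",s["tool_rot"]); p=s["eef_pos"] if cur is None else np.array(cur)
    d=A.inv().apply(np.array(P)-p)/10; w=np.degrees((A.inv()*R.from_euler("xyz",[np.pi,0,yaw])).as_rotvec())
    print("target",np.round(P,1),"cm",np.round(d,2),"deg",np.round(w,1),"from",np.round(p,1),"F",np.round(s["force"],1),"w",round(s["width"],1))
E
python3 - <<'E'
from go import *
for y in (0,-64): delta((*loc(DOCK,-63,y),60),1.461)
E
```

```text
target [ 514.4 -197.6   60. ] cm [ 3.78 -3.3  17.1 ] deg [ 0.  -0.1  0.1] from [ 543.1 -239.1  230.9] F [-0.6 -0.7 -0.4] w 85.5
target [ 507.4 -261.2   60. ] cm [-2.62 -3.32 17.09] deg [ 0.  -0.1  0.1] from [ 543.1 -239.1  230.9] F [-0.6 -0.7 -0.4] w 85.5
```

Request:
move_arm(targets="-1 1.9 -1.65 0 0 0 0; -1 1.9 -1.65 0 0 0 0; -1 0 0 3.5 0 0 0; -1 0 0 3.5 0 0 0; -1 0 0 3.5 0 0 0")

```text
clock: 2.65
eef_pos: [512.2, -203.0, 125.9]
tool_rot: [3.14, 0.002, 1.455]
force: [0.9, -0.7, 0.0]
width: 25.5
gripper_force: 0.0
```

Request:
move_arm(targets="-1 0 0 3.5 0 0 0; -1 0 0 3 0 0 0; -1 0 0 0 0 0 0; -1 0 0 0 0 0 0; -1 0 0 0 0 0 0")

```text
clock: 3.07
eef_pos: [513.5, -202.4, 62.6]
tool_rot: [3.14, 0.001, 1.456]
force: [0.1, -0.5, -0.7]
width: 0.1
gripper_force: 0.0
```

```bash
python3 - <<'E'
from go import *
delta((*loc(DOCK,-63,0),34),1.461)
from cell import cams
import cv2
d=cams.get_image("wrist"); cv2.imwrite("pics/w2.png",d["color"][:,:,::-1])
E
```

```text
target [ 514.4 -197.6   34. ] cm [0.49 0.02 2.86] deg [ 0.1  0.  -0.3] from [ 513.5 -202.4   62.6] F [ 0.1 -0.5 -0.7] w 0.1
```

View pics/w2.png

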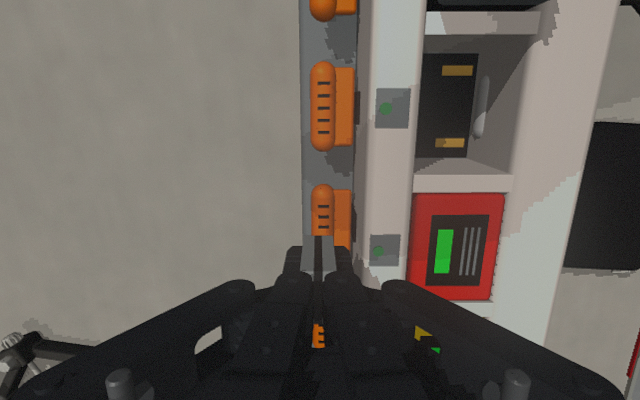

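The shut fingers (318,250) are in line with the red bay's key (323,210). Pressing.

Request:
move_arm(targets="-1 0.5 0.1 1.5 0 0 0; -1 0 0 1.3 0 0 0; -1 0 0 0.7 0 0 0; -1 0 0 0.5 0 0 0; -1 0 0 0.4 0 0 0")

```text
clock: 3.53
eef_pos: [513.2, -196.7, 21.3]
tool_rot: [-3.14, 0.002, 1.456]
force: [-19.9, 6.4, 69.4]
width: -0.2
gripper_force: 34.9
```

Request:
move_arm(targets="-1 0 0 0.2 0 0 0; -1 0 0 0 0 0 0; -1 0 0 0 0 0 0")

```text
clock: 3.78
eef_pos: [513.3, -196.7, 21.6]
tool_rot: [3.142, 0.002, 1.457]
force: [-15.5, 5.6, 45.7]
width: 0.1
gripper_force: 24.0
```

Request:
move_arm(targets="-1 0 0 -1.5 0 0 0; -1 0 0 -3.5 0 0 0; -1 0 0 -4 0 0 0; -1 -3 0 -4 0 0 0; -1 0 0 0 0 0 0")

```text
clock: 4.2
eef_pos: [515.7, -228.1, 147.2]
tool_rot: [3.127, 0.007, 1.452]
force: [-0.0, -1.7, 0.2]
width: 0.1
gripper_force: 0.0
```

```bash
python3 - <<'E'
from go import *
delta((*loc(DOCK,-63,0),34),1.461)
from cell import cams
import cv2,pickle
d=cams.get_image("wrist"); cv2.imwrite("pics/w3.png",d["color"][:,:,::-1]); pickle.dump(d,open("pics/w3.pkl","wb"))
E
python3 dock.py w3
```

```text
target [ 514.4 -197.6   34. ] cm [ 3.1  -0.66 11.29] deg [ 0.8  0.4 -0.5] from [ 515.7 -228.1  147.2] F [-0.  -1.7  0.2] w 0.1
red [600.9  138.53] [ 64.91 213.51] 1236 [ 713.37 -204.85]
red [407.95 165.  ] [59.1  83.01] 2507 [ 581.29 -207.25]
yel [394.36 246.43] [54.96 67.03] 2034 [ 568.62 -267.55]
key [317.5  68.5] [61. 29.] 1682 [ 527.25 -134.73]
key [318.5 154. ] [54. 27.] 1372 [ 520.58 -197.42]
key [318.5 220. ] [30. 25.] 716 [ 514.08 -252.31]
```

View pics/w3.png

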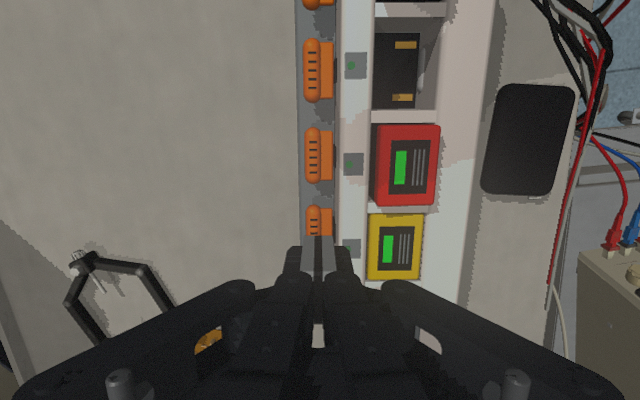

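Red is lifted: its sides show at (405,165). The yellow key is next, pressed a bit less deep.

```bash
python3 - <<'E'
from go import *
delta((*loc(DOCK,-63,-64),45),1.461)
E
```

```text
target [ 507.4 -261.2   45. ] cm [-3.54 -0.38  9.95] deg [ 0.6  0.3 -0.5] from [ 514.3 -225.9  144.3] F [-1.2  0.2 -0.4] w 0.1
```

Request:
move_arm(targets="-1 -3.5 -0.4 0 0.5 0.3 -0.5; -1 0 0 0 0 0 0; -1 0 0 3.5 0 0 0; -1 0 0 3.5 0 0 0; -1 0 0 2.9 0 0 0")

```text
clock: 4.67
eef_pos: [502.3, -255.1, 38.6]
tool_rot: [-3.133, -0.005, 1.464]
force: [-0.3, 0.2, -0.4]
width: -0.0
gripper_force: 0.0
```

Request:
move_arm(targets="-1 0 0 1.1 0 0 0; -1 0 0 0.6 0 0 0; -1 0 0 0.4 0 0 0; -1 0 0 0.3 0 0 0; -1 0 0 0 0 0 0")

```text
clock: 5.08
eef_pos: [494.7, -254.2, 15.9]
tool_rot: [-3.118, -0.005, 1.463]
force: [-14.8, 2.2, 9.4]
width: 0.2
gripper_force: 1.1
```

Request:
move_arm(targets="-1 0 0 -1.5 0 0 0; -1 0 0 -3 0 0 0; -1 0 0 0 0 0 0; -1 0 0 0 0 0 0; -1 0 0 0 0 0 0")

```text
clock: 5.5
eef_pos: [503.1, -255.2, 61.1]
tool_rot: [-3.133, -0.005, 1.465]
force: [0.1, 0.5, -0.9]
width: 0.2
gripper_force: 0.0
```

```bash
python3 - <<'E'
from go import *
delta((*loc(DOCK,-63,-64),45),1.461)
E
```

```text
target [ 507.4 -261.2   45. ] cm [-0.56  0.5   1.6 ] deg [-0.5 -0.3  0.2] from [ 503.1 -255.2   61.1] F [ 0.1  0.5 -0.9] w 0.2
```

Request:
move_arm(targets="-1 -0.55 0.65 0 -0.5 -0.3 0; -1 0 0 1.5 0 0 0; -1 0 0 0 0 0 0; -1 0 0 0 0 0 0")

```text
clock: 5.83
eef_pos: [508.0, -261.1, 44.3]
tool_rot: [-3.139, -0.001, 1.465]
force: [1.0, 0.8, 0.4]
width: 0.3
gripper_force: 0.0
```

Request:
move_arm(targets="-1 0 0 1.1 0 0 0; -1 0 0 0.6 0 0 0; -1 0 0 0.5 0 0 0; -1 0 0 0.3 0 0 0; -1 0 0 0.2 0 0 0")

```text
clock: 6.25
eef_pos: [507.9, -261.5, 22.5]
tool_rot: [-3.14, 0.002, 1.465]
force: [-16.9, 7.1, 62.2]
width: 0.2
gripper_force: 31.1
```

Request:
move_arm(targets="-1 0 0 0 0 0 0; -1 0 0 -1.5 0 0 0; -1 0 0 -4 0 0 0; -1 0 0 -4 0 0 0; 1 -2 0 -4 0 0 0")

```text
clock: 6.67
eef_pos: [508.2, -275.2, 152.3]
tool_rot: [3.141, -0.004, 1.472]
force: [1.5, 0.9, 0.0]
width: 10.9
gripper_force: 0.0
```

Request:
move_arm(targets="1 -4 0 -2 0 0 0; 1 -2 0 0 0 0 0; 1 0 0 0 0 0 0; 1 0 0 0 0 0 0; 1 0 0 0 0 0 0")

```text
clock: 7.08
eef_pos: [500.9, -335.7, 168.7]
tool_rot: [-3.141, -0.002, 1.466]
force: [-0.2, 0.7, -0.1]
width: 72.1
gripper_force: 0.0
```

```bash
python3 - <<'E'
from go import *
delta((*loc(DOCK,0,0),45),1.461)
from cell import cams
import cv2,pickle
d=cams.get_image("wrist"); cv2.imwrite("pics/w4.png",d["color"][:,:,::-1]); pickle.dump(d,open("pics/w4.pkl","wb"))
E
python3 dock.py w4
```

```text
target [ 577.  -204.5   45. ] cm [13.83  6.21 12.39] deg [-0.  -0.1  0.3] from [ 500.9 -335.7  168.7] F [-0.2  0.7 -0.1] w 72.1
red [416.   19.5] [39. 64.] 1506 [ 578.82 -218.33]
yel [406.18  97.79] [60.24 83.09] 2664 [ 570.58 -268.41]
key [326.   20.5] [41. 28.] 1156 [ 519.79 -204.98]
key [325.   97.5] [53. 26.] 1325 [ 513.44 -261.43]
key [324. 174.] [48. 24.] 1110 [ 506.31 -324.69]
```

View pics/w4.png

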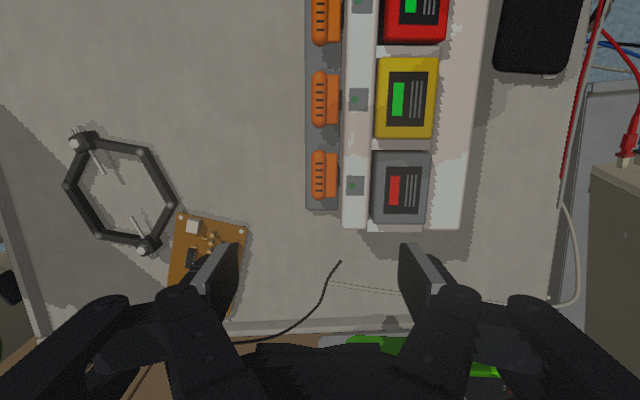

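```bash
python3 - <<'E'
from h import *; from go import *
C=load("w4")
for uv in ((381,57),(440,57),(435,138),(376,138),(407.5,97.5),(401,189)): print(uv,ontoz(C,uv,79))
delta((*loc(DOCK,0,-64),140),1.461)
E
```

```text
(381, 57) [ 551.58264627 -240.84969742]
(440, 57) [ 590.18010327 -244.90443067]
(435, 138) [ 586.43938516 -297.50579906]
(376, 138) [ 545.31154823 -293.20187077]
(407.5, 97.5) [ 568.12336088 -268.24810728]
(401, 189) [ 561.39315938 -331.97209065]
target [ 570.  -268.1  140. ] cm [7.38 6.16 2.87] deg [-0.  -0.1  0.3] from [ 501.1 -335.2  168.6] F [ 0.7  0.7 -0.1] w 78.7
```

Request:
move_arm(targets="1 3.7 3.05 1 0 0 0; 1 3.7 3.05 1 0 0 0; 1 0 0 0.8 0 0 0; 1 0 0 0 0 0 0; 1 0 0 0 0 0 0")

```text
clock: 7.55
eef_pos: [558.8, -277.9, 143.4]
tool_rot: [-3.139, -0.001, 1.468]
force: [0.3, -0.5, -0.5]
width: 85.7
gripper_force: 0.0
```

```bash
python3 - <<'E'
from go import *
delta((568.7,-268.3,62),1.461)
E
```

```text
target [ 568.7 -268.3   62. ] cm [1.05 0.9  8.13] deg [-0.1 -0.1  0.4] from [ 558.8 -277.9  143.4] F [ 0.3 -0.5 -0.5] w 85.7
```

Request:
move_arm(targets="1 1.05 0.9 1 0 0 0.3; 1 0 0 2 0 0 0; 1 0 0 2 0 0 0; 1 0 0 2 0 0 0; 1 0 0 0 0 0 0")

```text
clock: 7.97
eef_pos: [565.7, -270.3, 71.1]
tool_rot: [-3.135, -0.001, 1.459]
force: [-1.7, -0.3, -0.8]
width: 85.4
gripper_force: 0.0
```

Request:
move_arm(targets="1 0 0 1 0 0 0; 1 0 0 0.1 0 0 0; -1 0 0 0 0 0 0; -1 0 0 0 0 0 0; -1 0 0 0 0 0 0")

```text
clock: 8.38
eef_pos: [569.8, -270.6, 64.5]
tool_rot: [3.14, 0.0, 1.46]
force: [-0.3, 0.2, -0.2]
width: 51.8
gripper_force: 0.0
```

Request:
move_arm(targets="-1 0 0 0 0 0 0; -1 0 0 0 0 0 0; -1 0 0 0 0 0 0; -1 0 0 0 0 0 0; -1 0 0 0 0 0 0")

```text
clock: 8.8
eef_pos: [569.6, -270.5, 64.2]
tool_rot: [3.141, 0.0, 1.46]
force: [-0.7, -0.6, 6.2]
width: 38.2
gripper_force: 61.9
```

Request:
move_arm(targets="-1 0 0 -0.5 0 0 0; -1 0 0 -1 0 0 0; -1 0 0 -2 0 0 0; -1 0 0 -2.5 0 0 0; -1 0 0 -2.5 0 0 0")

```text
clock: 9.22
eef_pos: [568.7, -269.9, 149.3]
tool_rot: [-3.14, -0.001, 1.46]
force: [0.3, -0.5, -0.6]
width: 38.6
gripper_force: 61.4
```

Request:
move_arm(targets="-1 0 0 -2 0 0 0; -1 0 0 0 0 0 0; -1 0 0 0 0 0 0")

```text
clock: 9.47
eef_pos: [569.9, -270.5, 170.0]
tool_rot: [3.139, 0.001, 1.46]
force: [-0.7, -0.2, -2.5]
width: 38.4
gripper_force: 61.4
```

```bash
python3 - <<'E'
from go import *
CASE=(446.3,201.8,.166)
print(loc(CASE,0,-64),loc(CASE,0,64))
delta((*loc(CASE,0,-150),165),1.461)
from cell import cams
import cv2,pickle
d=cams.get_image("wrist"); cv2.imwrite("pics/w5.png",d["color"][:,:,::-1]); pickle.dump(d,open("pics/w5.pkl","wb"))
E
```

```text
(np.float64(456.875274691537), np.float64(138.67976897064986)) (np.float64(435.724725308463), np.float64(264.92023102935013))
target [471.1  53.9 165. ] cm [ 31.14 -13.4    0.44] deg [ 0.2  0.  -0.1] from [ 569.9 -270.5  170. ] F [-0.7 -0.2 -2.5] w 38.4
```

View pics/w5.png

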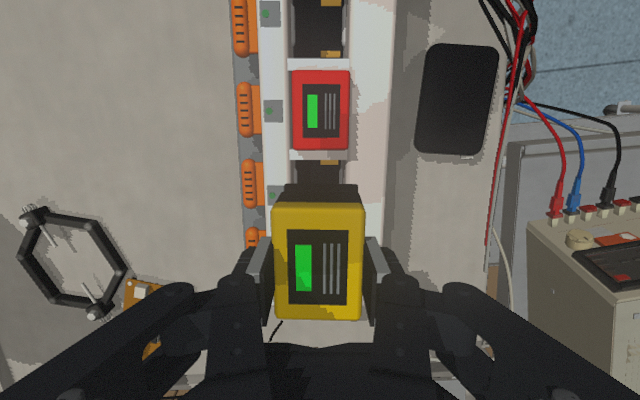

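Request:
move_arm(targets="-1 3.1 -1.35 0 0 0 0; -1 3.1 -1.35 0 0 0 0; -1 3.1 -1.35 0 0 0 0; -1 3.1 -1.35 0 0 0 0; -1 3.1 -1.35 0 0 0 0")

```text
clock: 9.93
eef_pos: [517.3, -107.3, 167.1]
tool_rot: [-3.139, -0.0, 1.46]
force: [0.3, 0.4, -1.5]
width: 38.3
gripper_force: 61.4
```

Request:
move_arm(targets="-1 3.1 -1.35 0 0 0 0; -1 3.1 -1.35 0 0 0 0; -1 3.1 -1.35 0 0 0 0; -1 3.1 -1.35 0 0 0 0; -1 0 0 0 0 0 -5.3")

```text
clock: 10.35
eef_pos: [476.0, 28.7, 167.7]
tool_rot: [-3.138, -0.004, 1.564]
force: [-0.4, 0.9, -2.0]
width: 38.7
gripper_force: 61.4
```

Request:
move_arm(targets="-1 0 0 0 0 0 -5.3; -1 0 0 0 0 0 -5.2; -1 0 0 0 0 0 0; -1 0 0 0 0 0 0; -1 0 0 0 0 0 0")

```text
clock: 10.77
eef_pos: [478.8, 20.1, 167.8]
tool_rot: [-3.14, -0.0, 1.733]
force: [0.7, -0.1, 0.0]
width: 38.4
gripper_force: 61.4
```

```bash
python3 - <<'E'
from go import *; from h import *
print(ontoz(load("w5"),(318.5,262),184.8))
CASE=(446.3,201.8,.166)
delta((*loc(CASE,0,-64),100),1.737)
from cell import cams
import cv2,pickle
d=cams.get_image("wrist"); cv2.imwrite("pics/w6.png",d["color"][:,:,::-1]); pickle.dump(d,open("pics/w6.pkl","wb"))
E
```

```text
[ 569.7299568  -266.13147413]
target [456.9 138.7 100. ] cm [12.05 -0.24  6.79] deg [-0.1 -0.  -0.2] from [478.8  20.1 167.8] F [ 0.7 -0.1  0. ] w 38.4
```

View pics/w6.png

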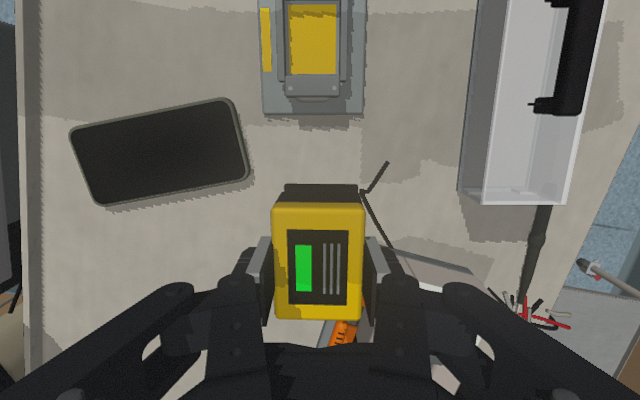

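```bash
python3 - <<'E'
from h import *
C=load("w6")
a=ontoz(C,(262,113),6);b=ontoz(C,(363.5,115.5),6); v=b-a
print(a,b,np.linalg.norm(v),np.arctan2(v[1],v[0]))
u=v/np.linalg.norm(v); n=np.array([-u[1],u[0]]); print("origin",(a+b)/2+n*126, "yellow",(a+b)/2+n*62)
# side edges at image top
for uv in ((258,0),(366,0)): print(ontoz(C,uv,6))
# yellow floor bottom corners z6.5; label
for uv in ((290,73),(338,73)): print(ontoz(C,uv,6.5))
d=pickle.load(open("pics/w6.pkl","rb")); E=d["color"][100:130,250:380].astype(int).sum(2)
print(ontoz(C,(318.5,262),182.6))
E
```

```text
[417.99791972  73.46251412] [508.72933211  86.15180171] 91.6144487182812 0.13895422228201815
origin [445.91168183 204.59269252] yellow [454.77616137 141.20956383]
[404.13921339 163.03148946]
[492.30261362 177.44390823]
[438.24127319 111.07771889]
[479.55846207 117.85321834]
[477.79756624  24.55492539]
```

Request:
move_arm(targets="-1 2.5 0 0 0 0 0; -1 2.5 0 0 0 0 0; -1 0 0 0 0 0 0; -1 0 0 0 0 0 0; -1 0 0 0 0 0 0")

```text
clock: 11.23
eef_pos: [471.0, 69.2, 168.3]
tool_rot: [-3.141, 0.001, 1.735]
force: [0.3, -0.2, -1.4]
width: 38.4
gripper_force: 65.8
```

```bash
python3 - <<'E'
from go import *
delta((455,140,100),1.737)
from cell import cams
import cv2,pickle
d=cams.get_image("wrist"); pickle.dump(d,open("pics/w7.pkl","wb"))
i=d["color"][0:250,210:470,::-1]; cv2.imwrite("pics/w7.png",cv2.resize(i,None,fx=2.4,fy=2.4,interpolation=cv2.INTER_CUBIC))
E
```

```text
target [455 140 100] cm [ 7.25 -0.42  6.83] deg [-0.   0.  -0.1] from [471.   69.2 168.3] F [ 0.3 -0.2 -1.4] w 38.4
```

View pics/w7.png

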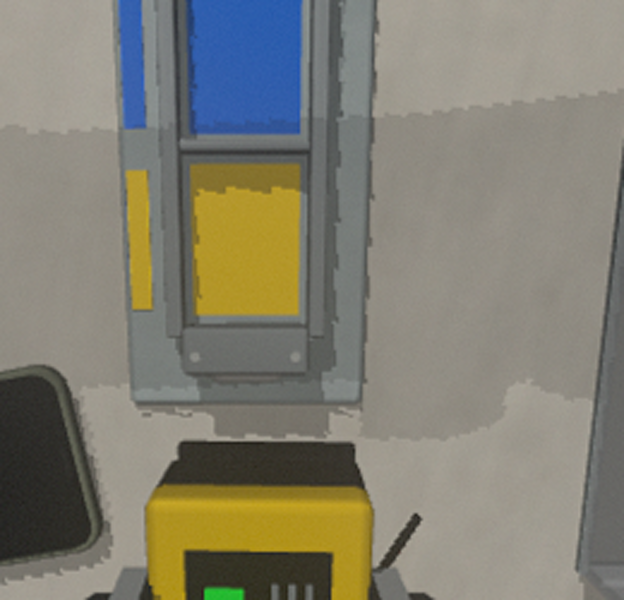

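Yellow nest and the plate's near corners, crop (132,402) and (361,401), are clear. Fitting the case pose.

```bash
python3 - <<'E'
from h import *; from go import *
np.set_printoptions(precision=2,suppress=True)
C=load("w7"); w=lambda a:np.array(a,float)/2.4+[210,0]-.3
L=[(-46,-126,6),(46,-126,6),(-23,-34,6),(23,-34,6),(0,-34,20),(0,-30,20)]
uv=[(132,402),(361,401),(191,163),(302,163),(246,152),(245,137)]
p,r=fit([(C,L,w(uv))],[446,202,.166]); print(p,r*2.4)
p2,r=fit([(C,L[:2],w(uv[:2]))],[446,202,.166]); print(p2)
print("yellow",loc(p,0,-64),"red",loc(p,0,64),[ontoz(C,w(u),6) for u in ((120,140),(371,250))])
print("pack", ontoz(C,w((260,490)),183), ontoz(C,w((260,445)),137))
yaw=p[2]+np.pi/2; Y=np.array(loc(p,0,-64)); t=np.array([np.cos(yaw),np.sin(yaw)])
delta((*(Y-3*t),100),yaw)
E
```

```text
[443.08 203.32   0.16] [-2.2   4.2   2.42  5.92 -8.29 -6.91  7.7  -6.55 -0.52 -0.52  0.45  1.99]
[441.76 205.12   0.17]
yellow (np.float64(453.39301030726506), np.float64(140.15953276052247)) red (np.float64(432.7606589172997), np.float64(266.4857219538999)) [array([402.81, 167.72]), array([499.73, 145.15])]
pack [465.53  99.21] [466.04  95.92]
target [453.9 137.2 100. ] cm [ 7.04 -0.58  6.83] deg [-0.   0.   0.1] from [471.1  68.7 168.3] F [-0.4 -0.2 -1.9] w 38.2
```

Request:
move_arm(targets="-1 2.3 -0.2 0 0 0 0; -1 2.4 -0.2 0 0 0 0; -1 2.35 -0.2 0 0 0 0; -1 0 0 2.5 0 0 0; -1 0 0 2.5 0 0 0")

```text
clock: 11.7
eef_pos: [455.0, 139.4, 119.0]
tool_rot: [3.137, -0.001, 1.736]
force: [0.3, -0.4, -1.9]
width: 38.3
gripper_force: 66.0
```

Request:
move_arm(targets="-1 0 0 2.5 0 0 0; -1 0 0 2.5 0 0 0; -1 0 0 0 0 0 0; -1 0 0 0 0 0 0; -1 0 0 0 0 0 0")

```text
clock: 12.12
eef_pos: [454.3, 138.0, 69.3]
tool_rot: [3.141, -0.0, 1.735]
force: [-0.0, 0.0, -1.5]
width: 38.5
gripper_force: 65.8
```

```bash
python3 - <<'E'
from go import *
delta((453.8,137.2,38),1.735)
E
```

```text
target [453.8 137.2  38. ] cm [-0.07 -0.07  3.13] deg [ 0.1 -0.  -0. ] from [454.3 138.   69.3] F [-0.   0.  -1.5] w 38.5
```

Request:
move_arm(targets="-1 -0.07 -0.07 0.8 0 0 0; -1 0 0 0.6 0 0 0; -1 0 0 0.4 0 0 0; -1 0 0 0.3 0 0 0; -1 0 0 0 0 0 0")

```text
clock: 12.53
eef_pos: [452.7, 137.4, 47.1]
tool_rot: [-3.141, 0.0, 1.736]
force: [-0.2, 0.5, -0.8]
width: 38.0
gripper_force: 65.9
```

Request:
move_arm(targets="-1 0 0 0.4 0 0 0; -1 0 0 0.3 0 0 0; -1 0 0 0.2 0 0 0; -1 0 0 0 0 0 0")

```text
clock: 12.87
eef_pos: [453.0, 137.6, 38.3]
tool_rot: [-3.141, 0.0, 1.736]
force: [0.4, -0.1, -1.3]
width: 38.5
gripper_force: 65.9
```

Request:
move_arm(targets="-1 0 0 0.15 0 0 0; -1 0 0 0.15 0 0 0; -1 0 0 0 0 0 0")

```text
clock: 13.12
eef_pos: [453.2, 137.6, 38.0]
tool_rot: [3.14, 0.001, 1.736]
force: [-4.3, -0.8, 31.9]
width: 38.3
gripper_force: 69.6
```

Pack is on the floor (38.0). Releasing, rising and looking.

Request:
move_arm(targets="-1 0 0 -0.25 0 0 0; 1 0 0 0 0 0 0; 1 0 0 0 0 0 0; 1 0 0 0 0 0 0; 1 0 0 0 0 0 0")

```text
clock: 13.53
eef_pos: [452.9, 137.5, 37.6]
tool_rot: [-3.141, -0.0, 1.736]
force: [-0.1, 1.0, 0.5]
width: 83.7
gripper_force: 0.0
```

Request:
move_arm(targets="1 0 0 0 0 0 0; 1 0 0 -3 0 0 0; 1 0 0 -3.5 0 0 0; 1 0 0 -3.5 0 0 0; 1 -2 0 -3 0 0 0")

```text
clock: 13.95
eef_pos: [456.1, 121.8, 169.9]
tool_rot: [3.14, -0.003, 1.742]
force: [1.5, 0.2, -0.5]
width: 85.4
gripper_force: 0.0
```

Request:
move_arm(targets="1 -3 0 0 0 0 0; 1 -2.5 0 0 0 0 0; 1 0 0 0 0 0 0; 1 0 0 0 0 0 0; 1 0 0 0 0 0 0")

```text
clock: 14.37
eef_pos: [465.1, 64.0, 167.7]
tool_rot: [-3.141, -0.001, 1.736]
force: [0.6, -0.5, 0.3]
width: 85.2
gripper_force: 0.0
```

```bash
python3 - <<'E'
from go import *
delta((*loc(DOCK,0,0),165),1.461)
from cell import cams
import cv2,pickle
d=cams.get_image("wrist"); pickle.dump(d,open("pics/w8.pkl","wb"))
cv2.imwrite("pics/w8.png",d["color"][:,:,::-1])
E
```

```text
target [ 577.  -204.5  165. ] cm [-28.33   6.63   0.25] deg [-0.  -0.  15.7] from [465.1  64.  167.7] F [ 0.6 -0.5  0.3] w 85.2
```

View pics/w8.png

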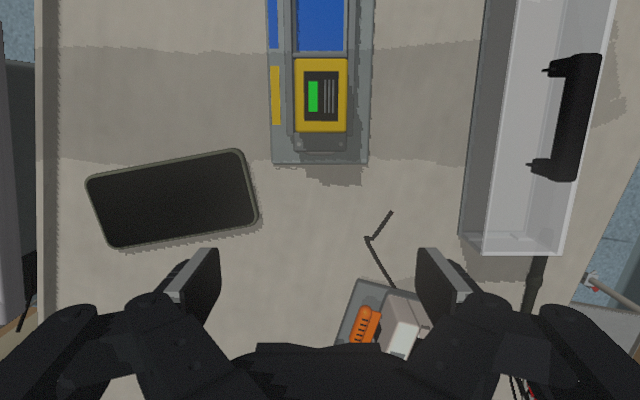

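The yellow pack is seated in its nest. Back to the dock for red.

Request:
move_arm(targets="1 -2.9 0.66 0 0 0 0; 1 -2.9 0.66 0 0 0 0; 1 -2.9 0.66 0 0 0 0; 1 -2.9 0.66 0 0 0 0; 1 -2.9 0.66 0 0 0 0")

```text
clock: 14.83
eef_pos: [522.2, -73.6, 167.7]
tool_rot: [-3.141, -0.001, 1.739]
force: [0.0, 0.8, -1.0]
width: 85.5
gripper_force: 0.0
```

Request:
move_arm(targets="1 -2.9 0.66 0 0 0 0; 1 -2.9 0.66 0 0 0 0; 1 -2.9 0.66 0 0 0 0; 1 -2.9 0.66 0 0 0 0; 1 -2.2 0.66 0 0 0 5.2")

```text
clock: 15.25
eef_pos: [577.6, -206.1, 167.3]
tool_rot: [-3.141, -0.0, 1.645]
force: [0.3, -0.7, 0.8]
width: 85.3
gripper_force: 0.0
```

Request:
move_arm(targets="1 0 0 0 0 0 5.2; 1 0 0 0 0 0 5.3; 1 0 0 0 0 0 0; 1 0 0 0 0 0 0; 1 0 0 0 0 0 0")

```text
clock: 15.67
eef_pos: [577.1, -203.3, 167.8]
tool_rot: [-3.141, -0.001, 1.466]
force: [1.0, 0.5, 0.5]
width: 85.3
gripper_force: 0.0
```

```bash
python3 - <<'E'
from go import *
delta((575.8,-204.8,90),1.461)
E
```

```text
target [ 575.8 -204.8   90. ] cm [-0.16 -0.12  7.78] deg [-0.  -0.   0.3] from [ 577.1 -203.3  167.8] F [1.  0.5 0.5] w 85.3
```

Request:
move_arm(targets="1 -0.15 -0.1 2.5 0 0 0.3; 1 0 0 2.5 0 0 0; 1 0 0 2.5 0 0 0; 1 0 0 1.5 0 0 0; 1 0 0 0.8 0 0 0")

```text
clock: 16.08
eef_pos: [574.4, -205.0, 67.7]
tool_rot: [-3.138, -0.001, 1.459]
force: [-1.0, -0.1, 0.3]
width: 85.4
gripper_force: 0.0
```

Request:
move_arm(targets="1 0 0 0.5 0 0 0; 1 0 0 0 0 0 0; 1 0 0 0 0 0 0; -1 0 0 0 0 0 0; -1 0 0 0 0 0 0")

```text
clock: 16.5
eef_pos: [576.5, -206.3, 66.1]
tool_rot: [3.14, 0.0, 1.457]
force: [0.1, -0.8, 0.2]
width: 64.0
gripper_force: 0.0
```

Request:
move_arm(targets="-1 0 0 0 0 0 0; -1 0 0 0 0 0 0; -1 0 0 0 0 0 0; -1 0 0 0 0 0 0; -1 0 0 0 0 0 0")

```text
clock: 16.92
eef_pos: [577.0, -206.4, 65.6]
tool_rot: [3.139, 0.0, 1.457]
force: [2.2, -0.2, 2.9]
width: 38.3
gripper_force: 63.6
```

Request:
move_arm(targets="-1 0 0 -0.5 0 0 0; -1 0 0 -1 0 0 0; -1 0 0 -2.5 0 0 0; -1 0 0 -3 0 0 0; -1 0 0 -3 0 0 0")

```text
clock: 17.33
eef_pos: [573.6, -205.6, 165.1]
tool_rot: [-3.137, -0.001, 1.457]
force: [1.2, 0.2, -1.1]
width: 38.2
gripper_force: 63.7
```

Request:
move_arm(targets="-1 0 0 0 0 0 -5.2; -1 0 0 0 0 0 -5.2; -1 0 0 0 0 0 -5.3; -1 0 0 0 0 0 0; -1 0 0 0 0 0 0")

```text
clock: 17.75
eef_pos: [574.5, -206.1, 164.6]
tool_rot: [-3.139, -0.001, 1.728]
force: [-0.4, -0.4, -1.5]
width: 38.0
gripper_force: 63.7
```

```bash
python3 - <<'E'
from go import *
delta((432.4,263.9,160),1.736)
E
```

```text
target [432.4 263.9 160. ] cm [48.65 -6.68  0.52] deg [-0.1 -0.1 -0.5] from [ 574.5 -206.1  164.6] F [-0.4 -0.4 -1.5] w 38.0
```

Request:
move_arm(targets="-1 3 -0.4 0 0 0 0; -1 3 -0.4 0 0 0 0; -1 3 -0.4 0 0 0 0; -1 3 -0.4 0 0 0 0; -1 3 -0.4 0 0 0 0")

```text
clock: 18.17
eef_pos: [530.8, -60.1, 164.7]
tool_rot: [-3.14, -0.0, 1.727]
force: [0.2, 0.9, -0.9]
width: 38.3
gripper_force: 63.6
```

Request:
move_arm(targets="-1 3 -0.4 0 0 0 0; -1 3 -0.4 0 0 0 0; -1 3 -0.4 0 0 0 0; -1 3 -0.4 0 0 0 0; -1 3 -0.4 0 0 0 0")

```text
clock: 18.58
eef_pos: [487.3, 84.7, 164.9]
tool_rot: [-3.14, 0.0, 1.728]
force: [0.8, -0.2, -1.3]
width: 38.0
gripper_force: 63.6
```

Request:
move_arm(targets="-1 3 -0.4 0 0 0 0; -1 3 -0.4 0 0 0 0; -1 3 -0.4 0 0 0 0; -1 3 -0.4 0 0 0 0; -1 3 -0.4 0 0 0 -0.5")

```text
clock: 19.0
eef_pos: [443.8, 229.6, 164.9]
tool_rot: [-3.141, 0.001, 1.737]
force: [1.0, -0.0, -0.5]
width: 38.0
gripper_force: 63.6
```

Request:
move_arm(targets="-1 3 -0.4 0 0 0 0; -1 0 0 0 0 0 0; -1 0 0 0 0 0 0; -1 0 0 0 0 0 0")

```text
clock: 19.33
eef_pos: [435.6, 256.5, 164.7]
tool_rot: [-3.141, 0.002, 1.738]
force: [-1.0, 0.1, -1.0]
width: 38.2
gripper_force: 63.6
```

```bash
python3 - <<'E'
from go import *
delta((432.4,263.9,160),1.736)
from cell import cams
import cv2,pickle
for n in ("top","wrist"):
    d=cams.get_image(n); pickle.dump(d,open(f"pics/{n}9.pkl","wb")); cv2.imwrite(f"pics/{n}9.png",d["color"][:,:,::-1])
E
```

```text
target [432.4 263.9 160. ] cm [ 0.78 -0.2   0.47] deg [-0.1  0.1  0.1] from [435.6 256.5 164.7] F [-1.   0.1 -1. ] w 38.2
```

```bash
python3 dock.py wrist9
```

```text
red [316.5 162.5] [41. 43.] 1825 [429.63 283.27]
red [317.5 261. ] [116.  93.] 5840 [443.69 203.98]
```

Request:
move_arm(targets="-1 0.78 -0.2 2.5 0 0 0; -1 0 0 2.5 0 0 0; -1 0 0 2.5 0 0 0; -1 0 0 1.5 0 0 0; -1 0 0 0 0 0 0")

```text
clock: 19.85
eef_pos: [431.4, 262.0, 72.2]
tool_rot: [-3.136, 0.003, 1.737]
force: [-0.0, -0.3, -1.0]
width: 38.4
gripper_force: 63.6
```

Request:
move_arm(targets="-1 0 0 0.7 0 0 0; -1 0 0 0 0 0 0; -1 0 0 0 0 0 0")

```text
clock: 20.1
eef_pos: [433.3, 264.7, 68.6]
tool_rot: [3.14, -0.0, 1.738]
force: [0.2, 1.2, -0.1]
width: 38.4
gripper_force: 63.6
```

```bash
python3 - <<'E'
from go import *
delta((432.4,263.9,40),1.736)
E
```

```text
target [432.4 263.9  40. ] cm [-0.06 -0.11  2.86] deg [ 0.1 -0.   0.1] from [433.3 264.7  68.6] F [ 0.2  1.2 -0.1] w 38.4
```

Request:
move_arm(targets="-1 -0.06 -0.1 0.8 0 0 0; -1 0 0 0.6 0 0 0; -1 0 0 0.4 0 0 0; -1 0 0 0.3 0 0 0; -1 0 0 0 0 0 0")

```text
clock: 20.52
eef_pos: [431.4, 263.9, 46.3]
tool_rot: [-3.141, 0.001, 1.739]
force: [-0.3, 0.5, -0.6]
width: 38.3
gripper_force: 63.6
```

Request:
move_arm(targets="-1 0 0 0.3 0 0 0; -1 0 0 0.3 0 0 0; -1 0 0 0.15 0 0 0; -1 0 0 0 0 0 0")

```text
clock: 20.85
eef_pos: [431.7, 264.0, 39.2]
tool_rot: [-3.141, 0.0, 1.739]
force: [-0.3, 0.6, -0.6]
width: 38.7
gripper_force: 63.6
```

Request:
move_arm(targets="-1 0 0 0.05 0 0 0; 1 0 0 0 0 0 0; 1 0 0 0 0 0 0; 1 0 0 0 0 0 0; 1 0 0 0 0 0 0")

```text
clock: 21.27
eef_pos: [431.9, 264.2, 39.2]
tool_rot: [3.141, -0.0, 1.739]
force: [0.6, -0.0, 0.2]
width: 84.2
gripper_force: 0.0
```

Request:
move_arm(targets="1 0 0 0 0 0 0; 1 0 0 -3 0 0 0; 1 0 0 -3.5 0 0 0; 1 -2 0 -3.5 0 0 0; 1 -3 0 -3.5 0 0 0")

```text
clock: 21.68
eef_pos: [439.4, 220.0, 172.5]
tool_rot: [3.14, -0.002, 1.744]
force: [1.9, 0.3, -0.9]
width: 85.5
gripper_force: 0.0
```

Request:
move_arm(targets="1 -3 0 -3 0 0 0; 1 -3 2.5 -2 0 0 0; 1 -3 2.5 0 0 0 0; 1 -2 3 0 0 0 0; 1 0 3 0 0 0 0")

```text
clock: 22.1
eef_pos: [567.3, 122.2, 219.7]
tool_rot: [3.141, 0.005, 1.731]
force: [-0.1, -0.1, -1.2]
width: 85.5
gripper_force: 0.0
```

Request:
move_arm(targets="1 0 0 0 0 0 0; 1 0 0 0 0 0 0; 1 0 0 0 0 0 0")

```text
clock: 22.35
eef_pos: [563.8, 129.8, 218.6]
tool_rot: [-3.14, -0.0, 1.74]
force: [-0.5, -0.1, -0.8]
width: 85.1
gripper_force: 0.0
```

```bash
python3 - <<'E'
from go import *
delta((630,151,160),1.73)
from cell import cams
import cv2,pickle
ims=[]
for n in ("side","wrist"):
    d=cams.get_image(n); pickle.dump(d,open(f"pics/{n}10.pkl","wb")); ims.append(d["color"][:,:,::-1])
a=cv2.resize(ims[0][150:270,290:440],(800,640))[:300] if 0 else cv2.resize(ims[0][150:265,290:440],(390,299))
b=cv2.resize(ims[1],(480,300)); c=np.zeros((600,800,3),np.uint8); c[:500]=cv2.resize(ims[1],(800,500)); 
cv2.imwrite("pics/m10.png",ims[1])
E
python3 dock.py wrist10
```

```text
target [630 151 160] cm [0.97 6.9  5.85] deg [-0.1 -0.   0.6] from [563.8 129.8 218.6] F [-0.5 -0.1 -0.8] w 85.1
red [190.98  17.65] [38.56 50.22] 1029 [437.4  248.09]
yel [206.5 148.5] [59. 57.] 1647 [458.3  143.92]
key [266.52 332.93] [18.27 31.46] 448 [534.9  -68.14]
```

View pics/m10.png

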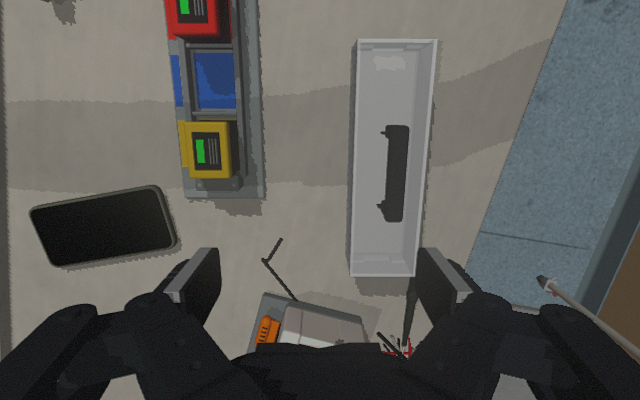

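```bash
cat > handle.py <<'E'
import sys
from h import *; from go import *
n,x0,x1,y0,y1=sys.argv[1],*map(int,sys.argv[2:6]); d=pickle.load(open(f"pics/{n}.pkl","rb")); C=cam(d)
g=d["color"].max(2); m=np.zeros(g.shape,np.uint8); m[y0:y1,x0:x1]=(g[y0:y1,x0:x1]<75)
m=cv2.morphologyEx(m,cv2.MORPH_OPEN,np.ones((9,9)))   # drop legs
nn,l,st,ce=cv2.connectedComponentsWithStats(m); i=1+np.argmax(st[1:,4]); print("bbox",st[i])
P=np.argwhere(l==i)[:,::-1].astype(np.float32)
# rectify mask pixels on plane z=84, fit rect
for z in (84,78):
    W=np.array([ontoz(C,p,z) for p in P],np.float32); r=cv2.minAreaRect(W); print(z,r)
# model match: project 8 corners of bar, compare hull with mask
def hull(p):
    L=[(a*8,b*43,c) for a in(-1,1) for b in(-1,1) for c in(72,84)]
    return cv2.convexHull(proj(C,place(p,L)).astype(np.float32))
def cost(p):
    k=np.zeros(g.shape,np.uint8); cv2.fillConvexPoly(k,np.round(hull(p)*16).astype(np.int32),1,shift=4); return np.sum((k>0)!=(l==i))
from scipy.optimize import minimize
c=cv2.minAreaRect(W)[0]
best=min((minimize(cost,[c[0]+a,c[1],y],method="Nelder-Mead",options=dict(initial_simplex=[[c[0]+a,c[1],y],[c[0]+a+6,c[1],y],[c[0]+a,c[1]+6,y],[c[0]+a,c[1],y+.05]])) for a in(-4,4) for y in(.1,.16,.22)),key=lambda r:r.fun)
print("fit",best.x,best.fun,st[i,4])
E
python3 handle.py wrist10 365 425 105 240; cp pics/wrist10.pkl pics/w10.pkl
python3 - <<'E'
from h import *
C=load("w10")
for uv in ((357,40),(351,276),(437,40),(414,275)): print(uv,ontoz(C,uv,52))
E
```

```text
bbox [ 382  125   27   97 1906]
84 ((625.7948608398438, 152.06021118164062), (19.002262115478516, 84.36225128173828), 9.860278129577637)
78 ((627.403564453125, 151.06192016601562), (19.414094924926758, 86.19073486328125), 9.860217094421387)
fit [6.27272194e+02 1.51054844e+02 1.74700681e-01] 295.0 1906
(357, 40) [574.9151992  257.28331837]
(351, 276) [614.52013492  33.2460512 ]
(437, 40) [643.08946844 268.98474096]
(414, 275) [679.48686087  45.72961704]
```

```bash
python3 - <<'E'
from go import *
delta((627.6,151.2,120),1.739)
E
```

```text
target [627.6 151.2 120. ] cm [1.01 6.69 9.89] deg [-0.1  0.   0.1] from [563.5 130.  219. ] F [0.2 0.3 0.5] w 85.3
```

Request:
move_arm(targets="1 0.5 2.3 0 0 0 0; 1 0.5 2.3 2 0 0 0; 1 0 2.1 2.7 0 0 0; 1 0 0 2.7 0 0 0; 1 0 0 2.5 0 0 0")

```text
clock: 22.87
eef_pos: [629.2, 151.3, 118.8]
tool_rot: [3.141, -0.0, 1.74]
force: [0.2, -0.7, -0.5]
width: 85.3
gripper_force: 0.0
```

Request:
move_arm(targets="1 0 0 0 0 0 0; 1 0 0 0 0 0 0; 1 0 0 0 0 0 0")

```text
clock: 23.12
eef_pos: [629.7, 151.3, 121.7]
tool_rot: [3.14, -0.0, 1.74]
force: [1.0, -0.6, 0.4]
width: 85.2
gripper_force: 0.0
```

```bash
python3 - <<'E'
from go import *
delta((627.6,151.2,62),1.739)
from cell import cams
import cv2,pickle
d=cams.get_image("wrist"); pickle.dump(d,open("pics/w11.pkl","wb"))
cv2.imwrite("pics/w11.png",d["color"][:,:,::-1])
E
```

```text
target [627.6 151.2  62. ] cm [ 0.03 -0.22  5.97] deg [ 0.1 -0.   0.1] from [629.7 151.3 121.7] F [ 1.  -0.6  0.4] w 85.2
```

Request:
move_arm(targets="1 0 -0.1 2 0 0 0; 1 0 0 2 0 0 0; 1 0 0 1.3 0 0 0; 1 0 0 0.5 0 0 0; 1 0 0 0 0 0 0")

```text
clock: 23.58
eef_pos: [628.1, 150.3, 61.9]
tool_rot: [-3.141, 0.0, 1.739]
force: [0.2, 0.4, 0.7]
width: 85.0
gripper_force: 0.0
```

Request:
move_arm(targets="-1 0 0 0 0 0 0; -1 0 0 0 0 0 0; -1 0 0 0 0 0 0; -1 0 0 0 0 0 0; -1 0 0 0 0 0 0")

```text
clock: 24.0
eef_pos: [628.7, 150.4, 62.7]
tool_rot: [3.141, -0.0, 1.739]
force: [1.1, -0.3, 0.4]
width: 25.7
gripper_force: 0.0
```

Request:
move_arm(targets="-1 0 0 0 0 0 0; -1 0 0 0 0 0 0; -1 0 0 0 0 0 0")

```text
clock: 24.25
eef_pos: [629.1, 150.5, 62.6]
tool_rot: [3.14, -0.0, 1.739]
force: [0.9, -0.4, 2.0]
width: 14.7
gripper_force: 60.7
```

```bash
cat > edge.py <<'E'
from h import *
from scipy.optimize import minimize
np.set_printoptions(precision=2,suppress=True)
def setup(n):
    d=pickle.load(open(f"pics/{n}.pkl","rb")); g=cv2.GaussianBlur(cv2.cvtColor(d["color"],cv2.COLOR_RGB2GRAY).astype(np.float32),(0,0),.9)
    gx,gy=cv2.Sobel(g,cv2.CV_32F,1,0)/8,cv2.Sobel(g,cv2.CV_32F,0,1)/8
    return cam(d),np.minimum(np.hypot(gx,gy),12)
def seg(a,b,k=80): a,b=np.array(a,float),np.array(b,float); return a+(b-a)*np.linspace(.03,.97,k)[:,None]
def rect(hx,hy,z): c=[(-hx,-hy,z),(hx,-hy,z),(hx,hy,z),(-hx,hy,z)]; return np.vstack([seg(c[i],c[(i+1)%4],k) for i,k in enumerate((40,100,40,100))])
def run(names,L,p0,rowmax=235):
    S=[setup(n) for n in names]
    def f(p):
        t=0
        for C,G in S:
            q=proj(C,place(p,L)).astype(np.float32); ok=(q[:,1]<rowmax)&(q[:,1]>1)&(q[:,0]>1)&(q[:,0]<638)
            t-=cv2.remap(G,q[:,:1],q[:,1:],cv2.INTER_LINEAR)[ok].sum()
        return t
    best=None
    for dx in(-4,0,4):
        for dy in(-4,0,4):
            x=np.array(p0)+[dx,dy,0]; r=minimize(f,x,method="Nelder-Mead",options=dict(initial_simplex=[x,x+[2,0,0],x+[0,2,0],x+[0,0,.02]]))
            if best is None or r.fun<best.fun: best=r
    return best.x,best.fun
if __name__=="__main__":
    case=rect(46,126,6)
    for s in (["w6"],["w7"],["w8"],["w10"],["w6","w7","w8","w10"]): print("case",s,*run(s,case,[443.5,203.5,.165]))
    for s,rm in ((["top0"],400),(["side0"],400)): print("case",s,*run(s,case,[445,203,.165],rm))
    cov=rect(35,115.5,52)
    for s,rm in ((["w10"],290),(["w8"],260),(["w8","w10"],280)): print("cover",s,*run(s,cov,[628,151.2,.168],rm))
    for s in (["top0"],["side0"]): print("cover",s,*run(s,cov,[629,151.2,.168],400))
E
python3 edge.py
```

```text
case ['w6'] [442.77 203.44   0.16] -1006.3284912109375
case ['w7'] [442.73 203.37   0.17] -1508.8006591796875
case ['w8'] [442.58 203.35   0.17] -1418.825439453125
case ['w10'] [443.91 203.59   0.17] -1875.556884765625
case ['w6', 'w7', 'w8', 'w10'] [443.13 203.47   0.16] -5397.16845703125
case ['top0'] [447.09 202.51   0.17] -2275.273681640625
case ['side0'] [449.59 203.63   0.18] -2953.542724609375
cover ['w10'] [628.   150.87   0.17] -3075.68701171875
cover ['w8'] [627.1  152.45   0.17] -2349.69677734375
cover ['w8', 'w10'] [627.49 151.53   0.17] -5323.3349609375
cover ['top0'] [630.76 152.88   0.16] -2970.04296875
cover ['side0'] [635.3  148.87   0.16] -2529.05078125
```

Request:
move_arm(targets="-1 0 0 -1 0 0 0; -1 0 0 -2.5 0 0 0; -1 0 0 -3 0 0 0; -1 0 0 -3 0 0 0; -1 0 0 -2.5 0 0 0")

```text
clock: 24.67
eef_pos: [627.9, 150.5, 184.1]
tool_rot: [-3.141, -0.0, 1.74]
force: [1.4, -0.5, -1.7]
width: 14.8
gripper_force: 60.2
```

Request:
move_arm(targets="-1 0 0 0 0 0 0; -1 0 0 0 0 0 0; -1 0 0 0 0 0 0")

```text
clock: 24.92
eef_pos: [627.2, 149.8, 181.2]
tool_rot: [-3.139, 0.001, 1.739]
force: [-0.7, -0.1, -1.9]
width: 14.6
gripper_force: 60.1
```

```bash
python3 - <<'E'
from go import *
delta((444.5,202.7,181),1.738)
E
```

```text
target [444.5 202.7 181. ] cm [  8.28 -17.13   0.06] deg [-0.1  0.   0.1] from [627.2 149.8 181.2] F [-0.7 -0.1 -1.9] w 14.6
```

Request:
move_arm(targets="-1 1.2 -2.4 0 0 0 0; -1 1.2 -2.5 0 0 0 0; -1 1.2 -2.4 0 0 0 0; -1 1.2 -2.5 0 0 0 0; -1 1.2 -2.4 0 0 0 0")

```text
clock: 25.33
eef_pos: [495.1, 188.5, 180.3]
tool_rot: [-3.137, 0.001, 1.739]
force: [0.0, 0.0, -0.6]
width: 14.9
gripper_force: 60.1
```

Request:
move_arm(targets="-1 1.2 -2.5 0 0 0 0; -1 1 -2.4 0 0 0 0; -1 0 0 0 0 0 0; -1 0 0 0 0 0 0; -1 0 0 0 0 0 0")

```text
clock: 25.75
eef_pos: [446.2, 202.1, 181.3]
tool_rot: [-3.141, 0.001, 1.739]
force: [0.2, 0.6, -2.2]
width: 14.5
gripper_force: 60.1
```

```bash
python3 - <<'E'
from go import *
delta((444.5,202.7,100),1.738)
E
```

```text
target [444.5 202.7 100. ] cm [ 0.1  -0.15  8.13] deg [-0.1  0.   0.1] from [446.2 202.1 181.3] F [ 0.2  0.6 -2.2] w 14.5
```

Request:
move_arm(targets="-1 0.1 -0.15 2 0 0 0; -1 0 0 2 0 0 0; -1 0 0 1.8 0 0 0; -1 0 0 0 0 0 0; -1 0 0 0 0 0 0")

```text
clock: 26.17
eef_pos: [444.5, 202.5, 123.1]
tool_rot: [-3.139, 0.001, 1.738]
force: [1.1, 0.4, -1.1]
width: 14.7
gripper_force: 60.1
```

```bash
python3 - <<'E'
from go import *
delta((444.5,202.7,100),1.738)
from cell import cams
import cv2,pickle
d=cams.get_image("wrist"); pickle.dump(d,open("pics/w12.pkl","wb"))
cv2.imwrite("pics/w12.png",d["color"][:,:,::-1])
E
```

```text
target [444.5 202.7 100. ] cm [0.02 0.01 2.31] deg [-0.1  0.   0. ] from [444.5 202.5 123.1] F [ 1.1  0.4 -1.1] w 14.7
```

Request:
move_arm(targets="-1 0 0 0.8 0 0 0; -1 0 0 0.8 0 0 0; -1 0 0 0.6 0 0 0; -1 0 0 0 0 0 0; -1 0 0 0 0 0 0")

```text
clock: 26.63
eef_pos: [444.1, 203.1, 101.8]
tool_rot: [-3.141, 0.0, 1.74]
force: [-0.5, -0.0, -1.5]
width: 14.8
gripper_force: 60.0
```

Request:
move_arm(targets="-1 0 0 0.4 0 0 0; -1 0 0 0.3 0 0 0; -1 0 0 0.2 0 0 0; -1 0 0 0.2 0 0 0; -1 0 0 0 0 0 0")

```text
clock: 27.05
eef_pos: [444.2, 203.2, 90.7]
tool_rot: [-3.141, 0.0, 1.739]
force: [-0.4, -0.2, -0.8]
width: 14.6
gripper_force: 60.1
```

Request:
move_arm(targets="-1 0 0 0.15 0 0 0; -1 0 0 0.15 0 0 0; -1 0 0 0.15 0 0 0; -1 0 0 0 0 0 0")

```text
clock: 27.38
eef_pos: [444.3, 203.2, 86.3]
tool_rot: [-3.141, 0.0, 1.739]
force: [-0.7, -0.5, -1.8]
width: 14.5
gripper_force: 60.1
```

Request:
move_arm(targets="-1 0 0 0.2 0 0 0; -1 0 0 0.2 0 0 0; -1 0 0 0.2 0 0 0; -1 0 0 0.2 0 0 0; -1 0 0 0 0 0 0")

```text
clock: 27.8
eef_pos: [445.0, 203.7, 78.9]
tool_rot: [3.14, -0.0, 1.74]
force: [0.4, -0.8, 0.4]
width: 14.9
gripper_force: 60.3
```

Request:
move_arm(targets="-1 0 0 0.2 0 0 0; -1 0 0 0.2 0 0 0; -1 0 0 0.2 0 0 0; -1 0 0 0.2 0 0 0; -1 0 0 0 0 0 0")

```text
clock: 28.22
eef_pos: [443.7, 203.0, 69.8]
tool_rot: [-3.14, 0.0, 1.739]
force: [-0.4, 0.9, -3.7]
width: 14.8
gripper_force: 59.8
```

Request:
move_arm(targets="-1 0 0 0.2 0 0 0; -1 0 0 0.2 0 0 0; -1 0 0 0.1 0 0 0; -1 0 0 0 0 0 0; -1 0 0 0 0 0 0")

```text
clock: 28.63
eef_pos: [444.5, 203.2, 68.2]
tool_rot: [3.14, 0.001, 1.739]
force: [-4.6, -1.9, 29.2]
width: 14.7
gripper_force: 64.3
```

Request:
move_arm(targets="-1 0 0 -0.15 0 0 0; 1 0 0 0 0 0 0; 1 0 0 0 0 0 0; 1 0 0 0 0 0 0; 1 0 0 0 0 0 0")

```text
clock: 29.05
eef_pos: [444.3, 203.2, 66.7]
tool_rot: [-3.141, 0.0, 1.739]
force: [0.2, -0.4, 0.3]
width: 62.8
gripper_force: 0.0
```

Request:
move_arm(targets="1 0 0 0 0 0 0; 1 0 0 -3 0 0 0; 1 0 0 -3.5 0 0 0; 1 0 0 -3.5 0 0 0; 1 -3 0 -3 0 0 0")

```text
clock: 29.47
eef_pos: [449.0, 180.4, 198.9]
tool_rot: [3.139, -0.006, 1.748]
force: [1.7, 0.0, -0.8]
width: 85.3
gripper_force: 0.0
```

Request:
move_arm(targets="1 -3.2 0.7 0 0 0 0; 1 -3.2 0.7 0 0 0 0; 1 -3.2 0.7 0 0 0 0; 1 -3.2 0.7 0 0 0 0; 1 0 0 0 0 0 0")

```text
clock: 29.88
eef_pos: [500.5, 44.8, 196.0]
tool_rot: [-3.141, 0.004, 1.729]
force: [0.2, -0.5, -0.7]
width: 85.6
gripper_force: 0.0
```

Request:
move_arm(targets="1 0 0 0 0 0 0; 1 0 0 0 0 0 0")

```text
clock: 30.05
eef_pos: [498.0, 53.3, 196.3]
tool_rot: [-3.141, -0.001, 1.739]
force: [1.0, 0.5, -1.1]
width: 86.0
gripper_force: 0.0
```

```bash
python3 - <<'E'
from go import *
delta((*loc(DOCK,0,128),170),1.461)
from cell import cams
import cv2,pickle
for n in ("side","top","wrist"):
    d=cams.get_image(n); pickle.dump(d,open(f"pics/{n}13.pkl","wb"))
    cv2.imwrite(f"pics/{n}13.png",d["color"][:,:,::-1])
from edge import *
for z in (58,75):
    L=rect(35,115.5,z)
    print(z,run(["wrist13"],L,[443.5,203.5,.166]),run(["side13"],L,[447,203,.166],400),run(["top13"],L,[446,203,.166],400))
E
```

```text
target [591.1 -77.3 170. ] cm [-14.43   6.98   2.61] deg [-0.  -0.  15.9] from [498.   53.3 196.3] F [ 1.   0.5 -1.1] w 86.0
58 (array([444.77, 202.68,   0.17]), np.float64(-1571.13623046875)) (array([448.57, 199.8 ,   0.13]), np.float64(-2902.32275390625)) (array([444.46, 213.52,   0.18]), np.float64(-2678.77197265625))
75 (array([448.53, 205.21,   0.17]), np.float64(-1069.8822021484375)) (array([461.54, 195.01,   0.13]), np.float64(-2884.2890625)) (array([444.58, 212.7 ,   0.18]), np.float64(-2652.43359375))
```

Request:
move_arm(targets="-1 -2.4 1.15 0 0 0 0; -1 -2.4 1.15 0 0 0 0; -1 -2.4 1.15 0 0 0 0; -1 -2.4 1.15 0 0 0 0; -1 -2.4 1.15 0 0 0 0")

```text
clock: 30.62
eef_pos: [575.8, -55.4, 196.6]
tool_rot: [3.142, -0.0, 1.742]
force: [0.7, 0.1, 0.9]
width: 25.6
gripper_force: 0.0
```

Request:
move_arm(targets="-1 -2.4 1.2 0 0 0 5.3; -1 0 0 2.5 0 0 5.3; -1 0 0 2.5 0 0 5.3; -1 0 0 2.5 0 0 0; -1 0 0 2 0 0 0")

```text
clock: 31.03
eef_pos: [590.5, -76.0, 99.8]
tool_rot: [-3.14, -0.0, 1.464]
force: [-0.3, -0.8, 0.3]
width: 0.1
gripper_force: 0.0
```

Request:
move_arm(targets="-1 0 0 0 0 0 0; -1 0 0 0 0 0 0; -1 0 0 0 0 0 0")

```text
clock: 31.28
eef_pos: [592.0, -76.6, 102.6]
tool_rot: [3.14, -0.0, 1.463]
force: [0.6, 0.0, 0.8]
width: -0.1
gripper_force: 0.0
```

```bash
python3 - <<'E'
from go import *
delta((591.4,-77.1,80),1.461)
E
```

```text
target [591.4 -77.1  80. ] cm [-0.05 -0.06  2.26] deg [ 0.1 -0.   0.1] from [592.  -76.6 102.6] F [0.6 0.  0.8] w -0.1
```

Request:
move_arm(targets="-1 -0.05 -0.05 1.2 0 0 0; -1 0 0 0.8 0 0 0; -1 0 0 0.5 0 0 0; -1 0 0 0.4 0 0 0; -1 0 0 0.3 0 0 0")

```text
clock: 31.7
eef_pos: [590.4, -78.1, 69.0]
tool_rot: [-3.141, -0.0, 1.462]
force: [-0.8, 0.3, -0.4]
width: 0.1
gripper_force: 0.0
```

Request:
move_arm(targets="-1 0 0 0.2 0 0 0; -1 0 0 0.2 0 0 0; -1 0 0 0 0 0 0")

```text
clock: 31.95
eef_pos: [590.3, -78.0, 66.1]
tool_rot: [-3.141, 0.0, 1.462]
force: [-3.0, -0.7, 7.1]
width: 0.0
gripper_force: 3.2
```

Request:
move_arm(targets="-1 0 0 0.15 0 0 0; -1 0 0 0 0 0 0; -1 0 0 0 0 0 0")

```text
clock: 32.2
eef_pos: [590.4, -78.0, 66.1]
tool_rot: [3.141, 0.001, 1.462]
force: [-5.3, 0.9, 16.6]
width: 0.4
gripper_force: 8.4
```

Request:
move_arm(targets="-1 0 0 0.15 0 0 0; -1 0 0 0 0 0 0; -1 0 0 -2 0 0 0; -1 0 0 -3 0 0 0; -1 0 0 0 0 0 0")

```text
clock: 32.62
eef_pos: [593.9, -78.0, 117.3]
tool_rot: [3.133, -0.0, 1.462]
force: [0.9, -0.0, 0.9]
width: -0.1
gripper_force: 0.0
```

Request:
move_arm(targets="-1 -3.2 0 0 0 0 0; -1 -3.2 0 0 0 0 0; -1 -3.2 0 0 0 0 0; -1 -3.2 0 0 0 0 0; -1 -3.2 0 0 0 0 0")

```text
clock: 33.03
eef_pos: [572.8, -238.6, 112.4]
tool_rot: [3.142, 0.0, 1.462]
force: [-0.2, -0.5, 0.6]
width: -0.0
gripper_force: 0.0
```

Request:
move_arm(targets="-1 -3.2 0 0 0 0 0; -1 -3.2 0 0 0 0 0; -1 -3.1 0 0 0 0 0; -1 0 0 0 0 0 0; -1 0 0 0 0 0 0")

```text
clock: 33.45
eef_pos: [561.4, -334.7, 111.9]
tool_rot: [-3.141, 0.001, 1.457]
force: [-1.0, 0.5, -0.7]
width: 0.3
gripper_force: 0.0
```

```bash
python3 - <<'E'
from go import *
delta((563.2,-331.5,80),1.461)
E
```

```text
target [ 563.2 -331.5   80. ] cm [0.34 0.14 3.19] deg [-0.   0.1 -0.2] from [ 561.4 -334.7  111.9] F [-1.   0.5 -0.7] w 0.3
```

Request:
move_arm(targets="-1 0.3 0.1 2 0 0 0; -1 0 0 1 0 0 0; -1 0 0 0.5 0 0 0; -1 0 0 0.4 0 0 0; -1 0 0 0.3 0 0 0")

```text
clock: 33.87
eef_pos: [564.4, -327.8, 70.2]
tool_rot: [-3.141, -0.0, 1.463]
force: [-0.9, 0.4, 0.2]
width: -0.1
gripper_force: 0.0
```

Request:
move_arm(targets="-1 0 0 0.2 0 0 0; -1 0 0 0.2 0 0 0; -1 0 0 0.2 0 0 0; -1 0 0 0 0 0 0; -1 0 0 0 0 0 0")

```text
clock: 34.28
eef_pos: [564.2, -328.7, 66.1]
tool_rot: [3.141, 0.001, 1.462]
force: [-2.5, 0.9, 9.1]
width: -0.1
gripper_force: 4.6
```

Pack home at the same height. A firmer press, then retreat clear and a final look.

Request:
move_arm(targets="-1 0 0 0.25 0 0 0; -1 0 0 0 0 0 0; -1 0 0 0 0 0 0")

```text
clock: 34.53
eef_pos: [564.2, -328.8, 66.0]
tool_rot: [3.141, 0.001, 1.461]
force: [-7.5, 3.3, 23.4]
width: 0.1
gripper_force: 12.1
```

Request:
move_arm(targets="-1 0 0 -1.5 0 0 0; -1 0 0 -3 0 0 0; -1 0 0 -3 0 0 0; -1 -3 0 -3 0 0 0; -1 -3 0 -3 0 0 0")

```text
clock: 34.95
eef_pos: [558.8, -385.4, 198.1]
tool_rot: [3.14, -0.001, 1.467]
force: [0.8, -0.8, -0.2]
width: 0.1
gripper_force: 0.0
```

Request:
move_arm(targets="-1 -3 0 -3 0 0 0; -1 0 -2 0 0 0 0; -1 0 0 0 0 0 0; -1 0 0 0 0 0 0; -1 0 0 0 0 0 0")

```text
clock: 35.37
eef_pos: [534.9, -413.5, 225.1]
tool_rot: [-3.142, -0.001, 1.463]
force: [-0.8, -0.5, -0.4]
width: -0.1
gripper_force: 0.0
```

```bash
python3 - <<'E'
from cell import cams,read_state
import cv2,numpy as np
im={n:cams.get_image(n)["color"][:,:,::-1] for n in("side","top","wrist")}
c=np.zeros((600,800,3),np.uint8)
c[:300,:400]=cv2.resize(im["side"][155:245,325:445],(400,300),interpolation=cv2.INTER_CUBIC)
c[:300,400:]=cv2.resize(im["side"][150:240,150:300],(400,300),interpolation=cv2.INTER_CUBIC)
c[300:,:400]=cv2.resize(im["top"][130:275,205:475],(400,300),interpolation=cv2.INTER_CUBIC)
c[300:,400:]=cv2.resize(im["wrist"],(400,300))
cv2.imwrite("pics/fin.png",c); print(read_state()["eef_pos"])
E
```

```text
[ 535.32455013 -413.04666879  224.70213401]
```

View pics/fin.png

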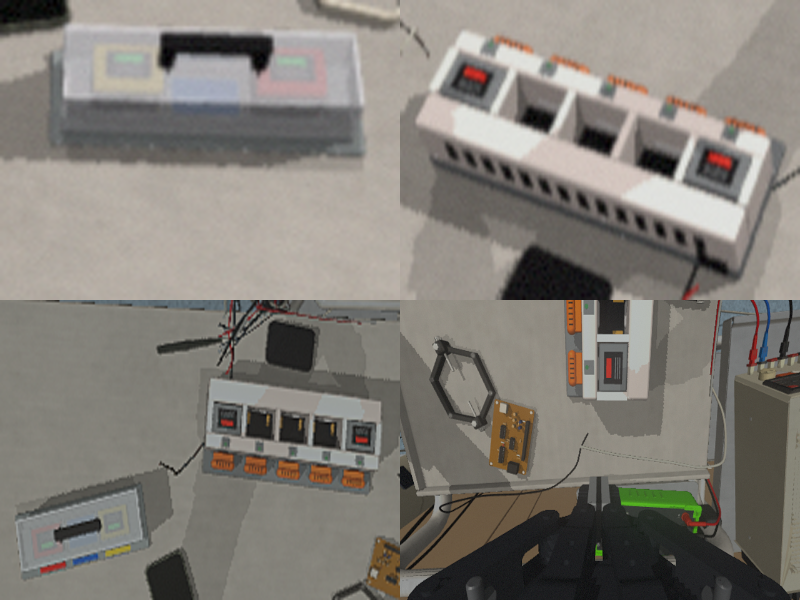

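The final view shows the cover level on the base plate with the packs inside, and both flat packs flush with the dock face. Handing in.

```bash
python3 -c "
from cell import order; print(order.finish_job())"
```

```text
the job is handed in; nothing more can be done
None
```

The job is handed in: the red and yellow packs (there was no blue one) stand in their own nests, the cover is pressed down fully home, and both flat packs are pressed home in the dock. The final pictures and the heights at which each press stopped agree with this; the judge gave no verdict.

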